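Ready the projector for the film

ROBOT

A 7-joint arm with a two-finger parallel gripper is mounted at the origin on the work surface. World frame = base frame: x ahead of the robot, y to its left, z up, the work surface at z = 0. Lengths are in m, angles in rad, forces in N, time in s.
With the tool pointing down it reaches from about 0.4 to 0.85 m from the base axis. Payload 10.4 kg.
Tool frame: the origin (TCP) lies midway between the tips of the shut fingers; the grasp point (between the pads) lies r.grip_point_offset behind it (r.grip_point_offset is the distance from the TCP to the grasp point, in m); z points along the fingers, y is the line along which they close (so a half turn about z gives the same grasp; the last joint's range is limited). The gripper opens to 87 mm and grips with 3 to 60 N. Pads are 19 mm wide; open, the fingers measure 117 mm over their backs; the gripper's body (75 mm by 190 mm) begins 51 mm behind the grasp point.
Start: joints at [1.326, 0.332, -0.065, 1.46, 0.022, 1.35, -0.088], TCP at [0.138, -0.61, 0.223] pointing down, gripper open.
Joint ranges: [-2.6, 2.6], [-0.5, 2.12], [-1.47, 1.34], [0.16, 2.42], [-1.27, 4.41], [0.06, 2.06], [-2.6, 2.6]. Speed limits (rad/s): [2.22, 2.22, 2.79, 2.79, 3.14, 3.14, 3.14].

INTERFACE

Orientations are given as a unit quaternion [x, y, z, w].
In Python, from bench import r gives the robot as it stands.
- The arm moves only by the tool play_rows, never from a script. Its arguments are lists of equal length, an entry for each row: "claw": the closure, from 0 (fully open) to 1 (shut); "delta_pos": the shift along the tool's x, y, z scaled (see below), a list of three; "delta_rot": the turn, a rotation vector about the tool's x, y, z scaled (see below), a list of three. A call has 1 to 8 rows; each row shifts and turns the commanded pose from where the row before left it, along the tool's axes as they then stand; what a row does not reach is not made up. The controller multiplies each number of a shift by 200 mm and each number of a turn by pi rad. A row lasts 1/10 s, in which the tool goes at most 50 mm and 8.59 degrees, less where a joint would pass 70% of its speed; a pose out of reach is approached as far as the arm can. A call with a number of a shift or a turn outside -1 to 1 is refused whole. A call with a gripper value outside its range is refused whole. The fingers move at their own pace and stop on an object; "squeeze" is the grip in N (left out, the last holds). Time passes only in rows, so rows that do not move let the fingers close. It gives the time, the measured TCP pose, the force, the opening and the grip force at its end, in the units of the state.
- r.read_state(): the state, without advancing time (a new reading comes with each control period).
- r.camera(name): name is "scene" or "top" or "wrist"; returns a dict with "pixels" (400x640x3 uint8, red, green, blue), "camera_matrix" (3x3 intrinsics, pixels), "D" ([k1, k2, p1, p2, k3] as OpenCV has them; the pictures are not rectified), "cam_to_world" (4x4, takes a point from camera to world coordinates); the wrist camera has in their place "hand_eye" (4x4, takes a point from camera to tool coordinates, whose origin is the TCP and whose axes are the flange's). Camera axes: x right, y up, looking along -z (the intrinsics and any distortion apply to the point x, -y, -z); pixel columns grow to the right and rows downward; lengths in m; the calibration is good to about 2 mm. A picture is of the moment at which its call begins: read the wrist's pose just before it. There is no depth.
- r.close_job(): hands the job in; it is judged then, once.
The state is a dict: "time": time; "joint_positions": joint angles; "joint_vel": joint speeds; "joint_torque": joint torques, N m; "ee_pos": TCP position; "eef_rot": TCP orientation; "ft_force": force on the tool from outside, world axes, zero at the start; "torque": the same for the moment, N m; "width": finger opening in m; "grip_force": force on a finger pad.
Only numpy, scipy, OpenCV 4.12 (cv2) and the standard library are available. Lean on these libraries where they do the work, as an engineer would, in place of code of your own. Each camera call takes 0.05 s, during which the arm holds its last target. There are 200 camera calls.

TASK

Get the projector ready for the film, using only the fingertips: push the tab of the lens cover until the lens is fully uncovered, push the orange keystone slider onto its centre mark from whichever side it stands, and press the power button right down and let it up again, but only once the lens is uncovered. The projector is already aimed at the screen, so do not shift or lift it, and leave everything else on the table where it is.

Things in the scene. Friction and masses are not known exactly. Their poses are not given: they have to be found in the camera images.
- projector: white projector, 300 mm wide (its y), 230 deep (its x), flat top 90 mm above the table, 2.8 kg, standing loose on rubber feet, aimed at the screen. Origin: centre of its underside, on the table. Its x axis points out of the lens side (away from the robot), y to the left as the robot sees it, z up. It slips only under a sideways push of some 12 N or more.
- lens_cover (a joint): travel of the dark plate that slides across in front of the lens, in m: 0 = lens wholly covered, 0.060 = against its open stop, lens wholly free. It opens towards the projector's -y. About 1.5 N moves it; it stays where it is left.
- cover_tab (a point): centre of the top face of the lens cover's black finger tab, which stands 12 mm up from the projector's top, 16 mm along the projector's x, 18 mm along y, near the front edge (94 mm ahead of the projector's centre); moves with the cover. With the cover shut it is 70 mm to the projector's +y side, fully open 10 mm.
- keystone (a joint): position of the keystone slider in m: 0 = at its centre mark, positive towards the projector's +y, stops at -0.024 and +0.024. About 1.2 N moves it; it stays where it is left.
- keystone_tab (a point): centre of the top face of the orange keystone tab, 14 mm along the projector's x, 12 mm along y, standing 10.5 mm up from the projector's top in a black slot that runs along y, 10 mm behind the projector's centre; moves with the slider.
- keystone_mark (a point): fixed point on the projector's top, in the slot, where the keystone tab's middle stands when centred; a red line printed on the top just ahead (+x) of the slot shows it (grey ticks lie 12 and 24 mm to each side). At projector x -10, y -30 mm.
- power (a joint): power button travel in m: 0 = up, 0.004 = fully pressed; spring return, 1.2 N to start and 4 N at the bottom.
- power_top (a point): centre of the top face of the round silver power button with a blue collar, 21 mm across, top 7.5 mm above the projector's top, at the rear left (projector x -60, y +60 mm). The flat grey keys at the rear right are the menu pad.
- lens (a point): centre of the lens glass, 44 mm across, in the front of the projector 49 mm above the table (projector x 92, y 70 mm). The grey ribbed focus and zoom rings in the black window on the top behind it stand 2 mm up.
- remote: black remote control, 155 x 44 x 18 mm, lying on the table to the left of the projector; origin under its centre, x along its length.
- disc_case: film disc case with a red cover, 190 x 135 x 15 mm, lying on the table to the right of the projector; origin under its centre, x along its length.
- tumbler: drinking glass, 72 mm across, 105 mm high; origin under its centre.
- mug: blue mug, 82 mm across and 95 mm high, handle at its +y; origin under its centre.
- coasters: pile of four round coasters (one piece), 96 mm across, 24 mm high; origin under its centre.
- popcorn_bowl: empty red popcorn bowl, 170 mm across, 85 mm high; origin under its centre.

How it is judged:
On the way, in this order (a step that is already met when the one before it is completed fails the run):
1. the lens cover is pushed fully open (value of joint lens_cover above 0.056 m), for 0.1 s.
2. the power button is pressed right down (value of joint power above 0.003 m), for 0.05 s.
At the end, for the whole second after the job is handed in: the lens cover is within 4 mm of its open stop, the keystone slider within 4 mm of its centre mark, the power button has been pressed and is up again, and the projector stands still within 10 mm (its lens within 12 mm) of where it began (value of joint lens_cover above 0.056 m and value of joint keystone between -0.004 and 0.004 m and value of joint power below 0.001 m and distance of projector from where it was at the start of the episode below 0.01 m and distance of lens from where it was at the start of the episode below 0.012 m and linear speed of projector below 0.01 m/s); the robot touches nothing.
It fails at once if the power button is pressed while the lens is still covered (value of joint power above 0.002 m and value of joint lens_cover below 0.05 m).
It fails at once if the projector is shifted, tipped or lifted (distance of projector from where it was at the start of the episode above 0.01 m or distance of lens from where it was at the start of the episode above 0.012 m).
It fails at once if another thing on the table is lifted or pushed more than 15 mm (distance of any of remote, disc_case, tumbler, mug, coasters, popcorn_bowl from where it was at the start of the episode above 0.015 m).
It also fails if it takes over 45 s, if anything falls off the work surface, if the arm or the gripper's body presses on something with over 40 N, if the wrist force passes 120 N, or if a joint passes its speed limit or range.

## Working session

There is one attempt and no reset: what is moved stays moved. The work goes in short steps, Python scripts to look and compute and a tool call to move; the robot and the scene stay as the last step left them, time stands still between calls to the robot, and variables do not carry over. Pictures are saved under pics/ and viewed, at most 10 in all, crops included, and the job is handed in when it is done.

Besides the shell and the picture viewer there is one more tool, called by a JSON object that holds its "method" and its "body". play_rows: Moves the arm, as the interface text tells. Shifts and turns lie within -1 to 1; 1 stands for 200 mm of shift or pi rad of turn. Its arguments: {"type":"object","properties":{"claw":{"type":"array"},"delta_pos":{"type":"array"},"delta_rot":{"type":"array"},"squeeze":{"type":"number"}},"required":["claw","delta_pos","delta_rot"]}

```bash
ls; mkdir -p pics
python3 - <<'E'
from bench import r
import cv2
s=r.read_state();print(s)
for n in("top","scene"):
    c=r.camera(n);cv2.imwrite(f"pics/{n}0.png",c["pixels"][:,:,::-1]);print(n,c["camera_matrix"],c["D"],c["cam_to_world"])
print(r.grip_point_offset)
E
```

```text
pics
{'time': 0.0, 'joint_positions': array([ 1.32644036,  0.33287899, -0.06473192,  1.46093832,  0.02160413,
        1.34992478, -0.08848506]), 'joint_vel': array([ 5.05197631e-04,  8.82877736e-04, -9.99152906e-04, -5.61991096e-05,
       -1.62311601e-03,  6.49214053e-04, -6.09716965e-04]), 'joint_torque': array([-2.70734981e-04, -6.23250747e+01,  2.40020163e-02, -3.89900100e+01,
       -6.15422730e-02,  3.98465584e-02,  1.30287258e-04]), 'ee_pos': array([ 0.13738787, -0.60930618,  0.22175102]), 'eef_rot': array([ 9.93855364e-01,  1.10684177e-01, -1.11148100e-04, -7.18202081e-04]), 'ft_force': array([ 0.54094423, -0.58854813,  0.27274811]), 'torque': array([ 0.0028227 ,  0.00217177, -0.01002189]), 'grip_force': 0.0, 'width': 0.08710301791152945}
top [[506.37981411   0.         321.13948934]
 [  0.         506.37981411 200.78200026]
 [  0.           0.           1.        ]] [-0.08022514  0.          0.          0.          0.        ] [[ 1.62402976e-02  9.98575492e-01 -5.08255854e-02  4.16725418e-01]
 [-9.99866562e-01  1.61295945e-02 -2.58752916e-03  9.99434401e-03]
 [-1.76404711e-03  5.08608256e-02  9.98704193e-01  1.78317561e+00]
 [ 0.00000000e+00  0.00000000e+00  0.00000000e+00  1.00000000e+00]]
scene [[426.68735185   0.         319.87271057]
 [  0.         426.68735185 189.35258177]
 [  0.           0.           1.        ]] [0.00346676 0.         0.         0.         0.        ] [[ 0.81526729 -0.34321809  0.46641246  1.12785963]
 [ 0.5790836   0.48485785 -0.65541975 -0.8679561 ]
 [-0.00119183  0.80443409  0.59404071  0.89154859]
 [ 0.          0.          0.          1.        ]]
0.0187
```

View pics/top0.png

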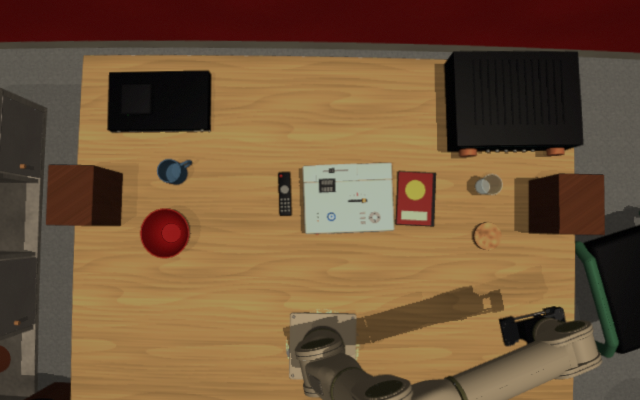

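View pics/scene0.png

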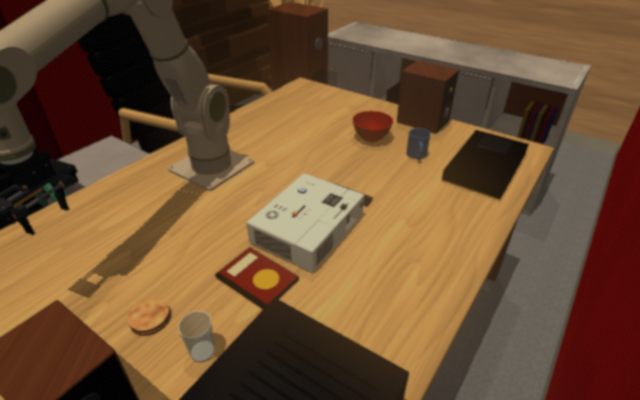

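The top view shows the projector around (348,198), with the remote on its left at (285,193) and the disc case on its right at (416,198). I'll enlarge both views.

Run:
```python
import cv2
a=cv2.imread("pics/top0.png")[158:240,297:400];cv2.imwrite("pics/tc.png",cv2.resize(a,None,fx=7,fy=7,interpolation=cv2.INTER_CUBIC))
a=cv2.imread("pics/scene0.png")[170:270,240:375];cv2.imwrite("pics/sc.png",cv2.resize(a,None,fx=5.9,fy=5.9,interpolation=cv2.INTER_CUBIC))
```

```text
(no output)
```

View pics/tc.png

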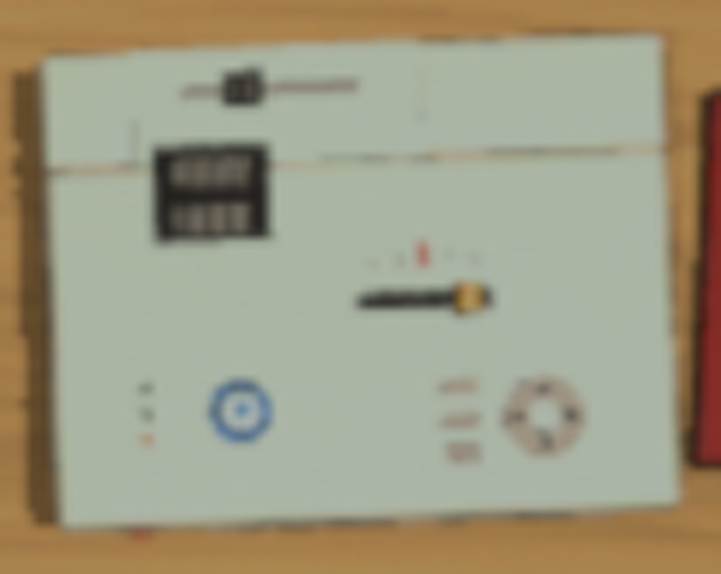

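View pics/sc.png

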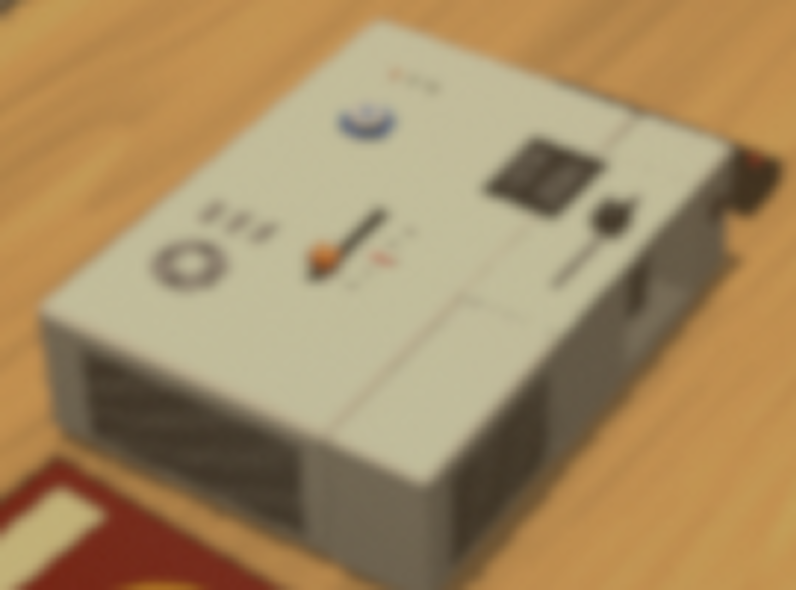

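Crop readings:

| Feature | Top crop | Scene crop |
|---|---|---|
| Cover tab, shut | (243,88) | (612,212) |
| Keystone tab, on the -y side | (470,297) | (325,255) |
| Power button | (241,410) | (367,118) |

The four top corners are also visible in both crops. Next I'll triangulate these points and fit the projector pose.

```bash
cat > h.py <<'E'
import numpy as np,cv2
F=np.diag([1,-1,-1.])
def rt(T):
    R=F@T[:3,:3].T; return R,-R@T[:3,3]
def ray(c,T,p):
    q=cv2.undistortPoints(np.float64([[p]]),c["camera_matrix"],np.array(c["D"]))[0,0]
    d=T[:3,:3]@(F@[q[0],q[1],1]); return T[:3,3],d/np.linalg.norm(d)
def proj(c,T,P):
    R,t=rt(T);return cv2.projectPoints(np.float64(P),cv2.Rodrigues(R)[0],t,c["camera_matrix"],np.array(c["D"]))[0][:,0]
def tri(rays):
    A=0;b=0
    for o,d in rays:
        M=np.eye(3)-np.outer(d,d);A=A+M;b=b+M@o
    return np.linalg.solve(A,b)
E
python3 - <<'E'
from bench import r
from h import *
from scipy.optimize import least_squares
ct=r.camera("top");cs=r.camera("scene")
t=lambda p:((np.array(p)+.5)/7-.5)+[297,158]
s=lambda p:((np.array(p)+.5)/5.9-.5)+[240,170]
N=dict(FL=((45,57),(735,148),(.115,.15,.09)),FR=((660,36),(425,485),(.115,-.15,.09)),RR=((680,500),(42,310),(-.115,-.15,.09)),RL=((62,528),(380,20),(-.115,.15,.09)),
pw=((241,410),(367,118),(-.06,.06,.0965)),key=((470,297),(325,252),None),cov=((243,88),(612,212),(.094,.07,.098)))
for k,(a,b,m) in N.items(): print(k,tri([ray(ct,ct["cam_to_world"],t(a)),ray(cs,cs["cam_to_world"],s(b))]).round(4))
def W(p,P):
    c,d=np.cos(p[2]),np.sin(p[2]);P=np.array(P);return P@np.array([[c,-d,0],[d,c,0],[0,0,1]]).T+[p[0],p[1],0]
ks=[k for k in N if N[k][2]];M=[N[k][2] for k in ks]
T=np.array([t(N[k][0]) for k in ks]);S=np.array([s(N[k][1]) for k in ks])
def f(p,use=(1,1)):
    w=W(p,M);e=[]
    if use[0]:e.append(proj(ct,ct["cam_to_world"],w)-T)
    if use[1]:e.append(proj(cs,cs["cam_to_world"],w)-S)
    return np.concatenate(e).ravel()
for u in((1,0),(0,1),(1,1)):
    q=least_squares(f,[.48,-.05,0],args=(u,),loss='soft_l1');print(u,q.x.round(4),q.fun.reshape(-1,2).round(1).tolist())
p=q.x
for n,P in dict(pw=(-.06,.06,.0975),mark=(-.01,-.03,.09),cov0=(.094,.07,.102),cov1=(.094,.01,.102)).items(): print(n,W(p,P))
E
```

```text
FL [0.6222 0.0785 0.0845]
FR [ 0.6368 -0.2183  0.084 ]
RR [ 0.4131 -0.2298  0.0844]
RL [0.3956 0.0663 0.0843]
pw [ 0.4526 -0.0189  0.0908]
key [ 0.5084 -0.1268  0.0971]
cov [ 0.6068 -0.0172  0.0964]
(1, 0) [ 0.5151 -0.0774  0.0501] [[-0.3, -0.7], [0.9, -0.7], [0.9, 1.4], [-0.5, 0.5], [0.3, -0.1], [-4.5, -0.0]]
(0, 1) [ 0.5211 -0.0814  0.0499] [[0.5, 0.0], [-0.1, 1.0], [-2.2, -0.1], [-0.5, -0.6], [0.0, 0.0], [2.8, -1.6]]
(1, 1) [ 0.5176 -0.0785  0.0523] [[0.0, -1.4], [1.2, -1.5], [1.3, 0.5], [-0.1, -0.2], [0.7, -0.8], [-4.2, -0.7], [-0.0, -0.9], [-0.3, -0.2], [-2.3, -1.0], [-0.9, -1.3], [-0.3, -0.8], [2.4, -2.6]]
pw [ 0.45455816 -0.021713    0.0975    ]
mark [ 0.50919225 -0.10897763  0.09      ]
cov0 [ 0.60782532 -0.00368035  0.102     ]
cov1 [ 0.61096025 -0.06359839  0.102     ]
```

{"method": "play_rows", "body": {"claw": [1, 1, 1, 1, 1, 1, 1, 1], "delta_pos": [[0.1, -0.09, -0.05], [0.15, -0.135, -0.05], [0.15, -0.135, -0.05], [0.15, -0.135, -0.05], [0.15, -0.135, -0.05], [0.15, -0.135, -0.05], [0.15, -0.135, -0.05], [0.15, -0.135, -0.05]], "delta_rot": [[0, 0, 0], [0, 0, 0], [0, 0, 0], [0, 0, 0], [0, 0, 0], [0, 0, 0], [0, 0, 0], [0, 0, 0]]}}

```text
time: 1.0
ee_pos: [0.317, -0.3556, 0.303]
eef_rot: [0.994, 0.111, -0.0, 0.0]
ft_force: [0.9, -0.9, 0.6]
width: 0.031
grip_force: 0.0
```

{"method": "play_rows", "body": {"claw": [1, 1, 1, 1, 1, 1, 1, 1], "delta_pos": [[0.15, -0.135, 0], [0.15, -0.135, 0], [0.15, -0.135, 0], [0.15, -0.135, 0], [0.15, -0.135, 0], [0.15, -0.135, 0], [0.15, -0.135, 0], [0.1, -0.09, 0]], "delta_rot": [[0, 0, 0], [0, 0, 0], [0, 0, 0], [0, 0, 0], [0, 0, 0], [0, 0, 0], [0, 0, 0.027], [0, 0, 0.027]]}}

```text
time: 1.8
ee_pos: [0.498, -0.103, 0.3027]
eef_rot: [1.0, 0.026, 0.0, -0.0]
ft_force: [-0.2, -0.6, -0.8]
width: 0.0007
grip_force: 0.0
```

{"method": "play_rows", "body": {"claw": [1, 1], "delta_pos": [[0, 0, 0], [0, 0, 0]], "delta_rot": [[0, 0, 0], [0, 0, 0]]}}

```text
time: 2.0
ee_pos: [0.4969, -0.106, 0.3022]
eef_rot: [1.0, 0.027, -0.0, -0.0]
ft_force: [-0.5, -1.2, 0.8]
width: 0.0003
grip_force: 0.0
```

Run:
```python
from bench import r
import cv2
s=r.read_state();print(s)
c=r.camera("wrist");cv2.imwrite("pics/w0.png",c["pixels"][:,:,::-1]);print(c["camera_matrix"],c["D"],c["hand_eye"])
```

```text
{'time': 2.0, 'joint_positions': array([ 0.70910687,  0.08169909, -0.619761  ,  1.60670311,  0.04765316,
        1.46909504, -1.4305726 ]), 'joint_vel': array([ 0.02122664, -0.0114092 ,  0.0267991 ,  0.00622375,  0.00081765,
        0.00239081,  0.01299281]), 'joint_torque': array([ -1.84398014, -39.59532022,  -3.30913447, -40.15698552,
        -0.21748459,  -0.1419039 ,  -0.41339882]), 'ee_pos': array([ 0.49685112, -0.10597653,  0.30224504]), 'eef_rot': array([ 9.99633155e-01,  2.70823094e-02, -3.19216780e-04, -4.40846155e-05]), 'ft_force': array([-0.53185121, -1.16903068,  0.80349224]), 'torque': array([-0.02484182,  0.04020135,  0.00045083]), 'grip_force': 0.0, 'width': 0.0003229560599592627}
[[281.89145289   0.         318.43787223]
 [  0.         281.89145289 199.59562363]
 [  0.           0.           1.        ]] [-0.04309369  0.          0.          0.          0.        ] [[-1.32331752e-03  9.65624651e-01  2.59937072e-01  7.08510578e-02]
 [ 9.99999122e-01  1.29458777e-03  2.81723952e-04  1.08721058e-05]
 [-6.44717618e-05  2.59937217e-01 -9.65625517e-01 -1.62087209e-01]
 [ 0.00000000e+00  0.00000000e+00  0.00000000e+00  1.00000000e+00]]
```

View pics/w0.png

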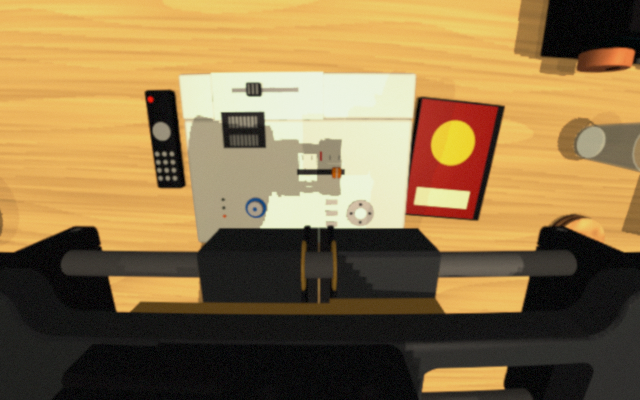

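Run:
```python
import cv2
a=cv2.imread("pics/w0.png")[68:228,225:385];cv2.imwrite("pics/w0c.png",cv2.resize(a,(600,600),interpolation=cv2.INTER_CUBIC))
```

```text
(no output)
```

View pics/w0c.png

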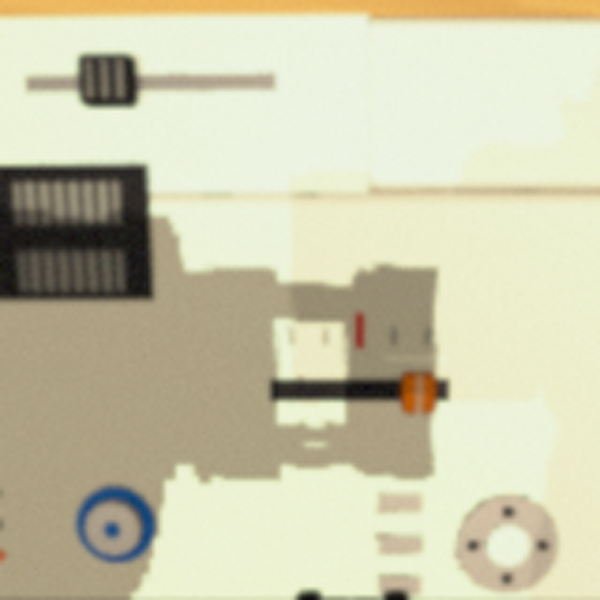

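```bash
cat >> h.py <<'E'
from scipy.spatial.transform import Rotation
def wT(st,c):
    T=np.eye(4);T[:3,:3]=Rotation.from_quat(st["eef_rot"]).as_matrix();T[:3,3]=st["ee_pos"];return T@np.array(c["hand_eye"])
def plane(o,d,z): return o+d*(z-o[2])/d[2]
E
python3 - <<'E'
from bench import r
from h import *
st=r.read_state();c=r.camera("wrist");T=wT(st,c)
ct=r.camera("top");cs=r.camera("scene")
w=lambda p:((np.array(p)+.5)/3.75-.5)+[225,68]
t=lambda p:((np.array(p)+.5)/7-.5)+[297,158]
s=lambda p:((np.array(p)+.5)/5.9-.5)+[240,170]
P={}
for n,p,z in [("cov",(109,78),.102),("key",(420,393),.1005),("mark",(360,330),.09),("pw",(115,527),.0975),("c1",(27,82),.09),("c2",(275,81),.09),("k1",(271,390),.09),("k2",(448,389),.09)]:
    P[n]=plane(*ray(c,T,w(p)),z);print(n,P[n].round(4))
d=P["k1"]-P["k2"];print("slot len",np.linalg.norm(d),"yaw",np.arctan2(-d[0],d[1]))
d=P["c1"]-P["c2"];print("cov slot yaw",np.arctan2(-d[0],d[1]))
for n,a,b,e in [("pw",(241,410),(367,118),(115,527)),("key",(470,297),(325,252),(420,393)),("cov",(243,88),(612,208),(109,78))]:
    R=[ray(ct,ct["cam_to_world"],t(a)),ray(cs,cs["cam_to_world"],s(b)),ray(c,T,w(e))]
    print(n,"all",tri(R).round(4),"top+w",tri([R[0],R[2]]).round(4),"sc+w",tri(R[1:]).round(4))
E
```

```text
cov [ 0.6052 -0.0226  0.102 ]
key [ 0.5072 -0.13    0.1005]
mark [ 0.5267 -0.1082  0.09  ]
pw [ 0.452  -0.023   0.0975]
c1 [0.604  0.0077 0.09  ]
c2 [ 0.6081 -0.0754  0.09  ]
k1 [ 0.5038 -0.0775  0.09  ]
k2 [ 0.5074 -0.1407  0.09  ]
slot len 0.06327263653009826 yaw 0.05701589166176861
cov slot yaw 0.04891304707897235
pw all [ 0.4519 -0.02    0.0913] top+w [ 0.4511 -0.0206  0.0919] sc+w [ 0.4523 -0.0208  0.0922]
key all [ 0.5081 -0.1282  0.0983] top+w [ 0.5072 -0.1287  0.1004] sc+w [ 0.509  -0.1289  0.0994]
cov all [ 0.6064 -0.0189  0.0988] top+w [ 0.6073 -0.0182  0.082 ] sc+w [ 0.6072 -0.0206  0.1007]
```

The cover tab is at (0.606,-0.021), about 19 mm open. The keystone slider is at about -21 mm, yaw is about 0.052, and the heights match the text. Next is the approach to the cover tab's +y side.

{"method": "play_rows", "body": {"claw": [1, 1, 1, 1, 1, 1, 1, 1], "delta_pos": [[0.095, -0.092, 0.1], [0.095, -0.092, 0.1], [0.095, -0.092, 0.1], [0.095, -0.092, 0.1], [0.095, -0.092, 0.1], [0.09, -0.092, 0.1], [0, 0, 0.15], [0, 0, 0.1]], "delta_rot": [[0, 0, 0], [0, 0, 0], [0, 0, 0], [0, 0, 0], [0, 0, 0], [0, 0, 0], [0, 0, 0], [0, 0, 0]]}}

```text
time: 3.0
ee_pos: [0.6035, 0.0099, 0.1304]
eef_rot: [1.0, 0.026, -0.001, -0.0]
ft_force: [-1.4, -0.2, -0.3]
width: 0.0008
grip_force: 0.0
```

{"method": "play_rows", "body": {"claw": [1, 1], "delta_pos": [[0, 0, 0], [0, 0, 0]], "delta_rot": [[0, 0, 0], [0, 0, 0]]}}

```text
time: 3.2
ee_pos: [0.6041, 0.0093, 0.1331]
eef_rot: [1.0, 0.026, 0.0, 0.0]
ft_force: [0.6, -1.1, 1.4]
width: 0.0006
grip_force: 0.0
```

{"method": "play_rows", "body": {"claw": [1, 1, 1, 1, 1], "delta_pos": [[0, -0.01, 0.06], [0, 0, 0.06], [0, 0, 0.04], [0, 0, 0.026], [0, 0, 0]], "delta_rot": [[0, 0, 0], [0, 0, 0], [0, 0, 0], [0, 0, 0], [0, 0, 0]]}}

```text
time: 3.7
ee_pos: [0.6035, 0.012, 0.0944]
eef_rot: [1.0, 0.026, -0.001, -0.0]
ft_force: [0.6, 0.0, -0.3]
width: 0.0008
grip_force: 0.0
```

{"method": "play_rows", "body": {"claw": [1, 1], "delta_pos": [[0, 0, 0], [0, 0, 0]], "delta_rot": [[0, 0, 0], [0, 0, 0]]}}

```text
time: 3.9
ee_pos: [0.6043, 0.0121, 0.0958]
eef_rot: [1.0, 0.026, 0.0, 0.0]
ft_force: [-0.8, -0.2, 0.9]
width: 0.0003
grip_force: 0.0
```

{"method": "play_rows", "body": {"claw": [1, 1, 1, 1, 1, 1, 1, 1], "delta_pos": [[0, 0.02, 0], [0, 0.02, 0], [0, 0.02, 0], [0, 0.025, 0], [0, 0.025, 0], [0, 0.025, 0], [0, 0.025, 0], [0, 0.025, 0]], "delta_rot": [[0, 0, 0], [0, 0, 0], [0, 0, 0], [0, 0, 0], [0, 0, 0], [0, 0, 0], [0, 0, 0], [0, 0, 0]]}}

```text
time: 4.7
ee_pos: [0.606, -0.0252, 0.0954]
eef_rot: [1.0, 0.026, 0.0, -0.0]
ft_force: [1.5, 2.0, 0.6]
width: 0.0007
grip_force: 0.8
```

{"method": "play_rows", "body": {"claw": [1, 1, 1, 1], "delta_pos": [[0, 0.015, 0], [0, 0.01, 0], [0, 0, 0], [0, 0, 0]], "delta_rot": [[0, 0, 0], [0, 0, 0], [0, 0, 0], [0, 0, 0]]}}

```text
time: 5.1
ee_pos: [0.6059, -0.0301, 0.0952]
eef_rot: [1.0, 0.026, -0.0, 0.0]
ft_force: [-0.2, 1.6, 0.4]
width: 0.0004
grip_force: 0.0
```

Run:
```python
from bench import r
import cv2,pickle
s=r.read_state();print(s["ee_pos"],s["ft_force"])
c=r.camera("wrist");cv2.imwrite("pics/w1.png",c["pixels"][:,:,::-1]);pickle.dump(s,open("s1.pkl","wb"))
```

```text
[ 0.60591168 -0.03011951  0.09515418] [-0.22195871  1.55937937  0.4498267 ]
```

View pics/w1.png

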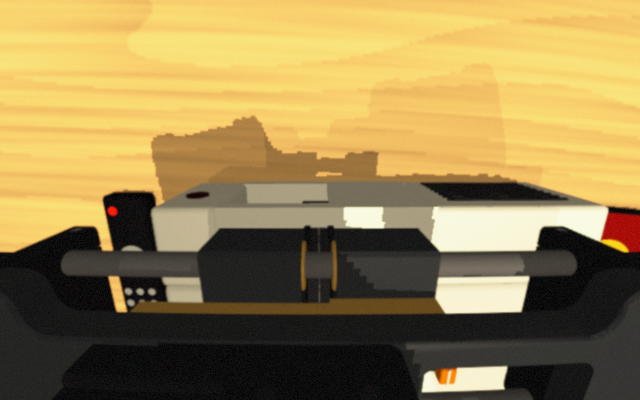

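The tab is hidden behind the fingers, but the +y reaction of about 1.6 N shows the cover is moving with the push. I'll go on to the stop.

{"method": "play_rows", "body": {"claw": [1, 1, 1, 1], "delta_pos": [[0, 0.01, 0], [0, 0.01, 0], [0, 0.01, 0], [0, 0, 0]], "delta_rot": [[0, 0, 0], [0, 0, 0], [0, 0, 0], [0, 0, 0]]}}

```text
time: 5.55
ee_pos: [0.6064, -0.0363, 0.0952]
eef_rot: [1.0, 0.026, -0.0, 0.0]
ft_force: [0.0, 0.6, 0.8]
width: 0.0004
grip_force: 0.1
```

{"method": "play_rows", "body": {"claw": [1, 1, 1], "delta_pos": [[0, 0.01, 0], [0, 0.005, 0], [0, 0, 0]], "delta_rot": [[0, 0, 0], [0, 0, 0], [0, 0, 0]]}}

```text
time: 5.85
ee_pos: [0.6066, -0.0392, 0.0953]
eef_rot: [1.0, 0.026, -0.0, 0.0]
ft_force: [-0.6, 0.8, -0.9]
width: 0.0003
grip_force: 0.2
```

{"method": "play_rows", "body": {"claw": [1, 1, 1], "delta_pos": [[0, 0.01, 0], [0, 0.005, 0], [0, 0, 0]], "delta_rot": [[0, 0, 0], [0, 0, 0], [0, 0, 0]]}}

```text
time: 6.15
ee_pos: [0.6068, -0.0421, 0.0954]
eef_rot: [1.0, 0.026, 0.0, 0.0]
ft_force: [-0.0, 0.4, -0.4]
width: 0.0007
grip_force: 0.2
```

{"method": "play_rows", "body": {"claw": [1, 1, 1], "delta_pos": [[0, 0.005, 0], [0, 0.005, 0], [0, 0, 0]], "delta_rot": [[0, 0, 0], [0, 0, 0], [0, 0, 0]]}}

```text
time: 6.45
ee_pos: [0.6069, -0.044, 0.0953]
eef_rot: [1.0, 0.026, 0.0, 0.0]
ft_force: [-1.2, 1.4, -0.1]
width: 0.0007
grip_force: 0.5
```

{"method": "play_rows", "body": {"claw": [1, 1, 1], "delta_pos": [[0, 0.005, 0], [0, 0.005, 0], [0, 0, 0]], "delta_rot": [[0, 0, 0], [0, 0, 0], [0, 0, 0]]}}

```text
time: 6.75
ee_pos: [0.6069, -0.0441, 0.0954]
eef_rot: [1.0, 0.027, 0.0, -0.001]
ft_force: [-0.6, 6.1, 0.3]
width: 0.0007
grip_force: 3.1
```

{"method": "play_rows", "body": {"claw": [1, 1, 1], "delta_pos": [[0, 0.005, 0], [0, 0.005, 0], [0, 0, 0]], "delta_rot": [[0, 0, 0], [0, 0, 0], [0, 0, 0]]}}

```text
time: 7.05
ee_pos: [0.6069, -0.0442, 0.0954]
eef_rot: [1.0, 0.028, -0.0, -0.002]
ft_force: [-0.9, 11.3, 0.8]
width: 0.0005
grip_force: 5.5
```

The stop shows clearly at TCP y = -0.044, with the force rising to 11 N. I'll back off and move over to the keystone's -y side.

{"method": "play_rows", "body": {"claw": [1, 1, 1, 1, 1, 1, 1, 1], "delta_pos": [[0, -0.03, 0], [0, -0.03, 0], [0, 0, -0.09], [0, 0, -0.09], [-0.1, 0.11, 0], [-0.1, 0.11, 0], [-0.1, 0.11, 0], [-0.1, 0.11, 0]], "delta_rot": [[0, 0, 0], [0, 0, 0], [0, 0, 0], [0, 0, 0], [0, 0, 0], [0, 0, 0], [0, 0, 0], [0, 0, 0]]}}

```text
time: 7.85
ee_pos: [0.5304, -0.1292, 0.1315]
eef_rot: [1.0, 0.026, 0.0, 0.001]
ft_force: [0.8, -0.8, 1.2]
width: 0.0009
grip_force: 0.0
```

{"method": "play_rows", "body": {"claw": [1, 1, 1, 1], "delta_pos": [[-0.1, 0.11, 0], [-0.02, 0.02, 0], [0, 0, 0], [0, 0, 0]], "delta_rot": [[0, 0, 0], [0, 0, 0], [0, 0, 0], [0, 0, 0]]}}

```text
time: 8.25
ee_pos: [0.5092, -0.1544, 0.1316]
eef_rot: [1.0, 0.026, 0.0, 0.0]
ft_force: [0.2, -0.2, 0.8]
width: 0.0003
grip_force: 0.0
```

{"method": "play_rows", "body": {"claw": [1, 1, 1, 1, 1, 1], "delta_pos": [[0, 0, 0.06], [0, 0, 0.06], [0, 0, 0.04], [0, 0, 0.025], [0, 0, 0], [0, 0, 0]], "delta_rot": [[0, 0, 0], [0, 0, 0], [0, 0, 0], [0, 0, 0], [0, 0, 0], [0, 0, 0]]}}

```text
time: 8.85
ee_pos: [0.5087, -0.155, 0.0944]
eef_rot: [1.0, 0.026, 0.0, -0.0]
ft_force: [0.5, -1.0, 0.2]
width: 0.0004
grip_force: 0.0
```

{"method": "play_rows", "body": {"claw": [1, 1, 1, 1, 1, 1, 1, 1], "delta_pos": [[0, -0.02, 0], [0, -0.02, 0], [0, -0.02, 0], [0, -0.02, 0], [0, -0.02, 0], [0, -0.02, 0], [0, -0.015, 0], [0, 0, 0]], "delta_rot": [[0, 0, 0], [0, 0, 0], [0, 0, 0], [0, 0, 0], [0, 0, 0], [0, 0, 0], [0, 0, 0], [0, 0, 0]]}}

```text
time: 9.65
ee_pos: [0.5071, -0.1275, 0.0944]
eef_rot: [1.0, 0.026, -0.0, -0.0]
ft_force: [0.4, 0.1, 0.4]
width: 0.0006
grip_force: 0.0
```

{"method": "play_rows", "body": {"claw": [1, 1], "delta_pos": [[0, 0, 0], [0, 0, 0]], "delta_rot": [[0, 0, 0], [0, 0, 0]]}}

```text
time: 9.85
ee_pos: [0.507, -0.1281, 0.0942]
eef_rot: [1.0, 0.026, -0.0, -0.0]
ft_force: [0.4, 0.2, -0.7]
width: 0.0004
grip_force: 0.0
```

{"method": "play_rows", "body": {"claw": [1, 1, 1, 1, 1, 1, 1, 1], "delta_pos": [[0, -0.01, 0], [0, -0.007, 0], [0, 0, 0], [0, 0.04, 0], [0, 0.02, -0.1], [0, 0, -0.2], [0, 0, -0.2], [0, 0, -0.2]], "delta_rot": [[0, 0, 0], [0, 0, 0], [0, 0, 0], [0, 0, 0], [0, 0, 0], [0, 0, 0], [0, 0, 0], [0, 0, 0]]}}

```text
time: 10.65
ee_pos: [0.5074, -0.1372, 0.236]
eef_rot: [1.0, 0.026, 0.0, -0.0]
ft_force: [1.4, -0.4, -0.2]
width: 0.0004
grip_force: 0.0
```

{"method": "play_rows", "body": {"claw": [1, 1, 1, 1], "delta_pos": [[-0.05, -0.1, -0.2], [0, -0.05, -0.1], [0, 0, 0], [0, 0, 0]], "delta_rot": [[0, 0, 0], [0, 0, 0], [0, 0, 0], [0, 0, 0]]}}

```text
time: 11.05
ee_pos: [0.496, -0.1079, 0.2941]
eef_rot: [1.0, 0.026, 0.0, 0.0]
ft_force: [0.0, -0.7, -0.6]
width: 0.0006
grip_force: 0.0
```

Run:
```python
from bench import r
import cv2,pickle
s=r.read_state();print(s["ee_pos"],s["eef_rot"])
c=r.camera("wrist");p=c["pixels"][:,:,::-1];cv2.imwrite("pics/w2.png",p);pickle.dump((s,{k:c[k] for k in c}),open("s2.pkl","wb"))
cv2.imwrite("pics/w2c.png",cv2.resize(p[68:228,225:385],(600,600),interpolation=cv2.INTER_CUBIC))
```

```text
[ 0.49602448 -0.10793856  0.29413109] [9.99663979e-01 2.59198141e-02 1.31555367e-04 2.73729916e-04]
```

View pics/w2c.png

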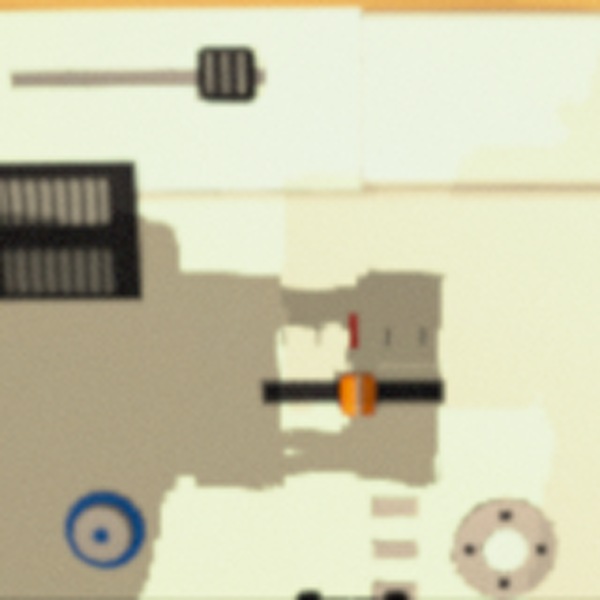

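The keystone tab is at (358,394) against the mark at (353,330), so it is about 1.7 mm short and within tolerance. The cover tab at (227,74) is at the slot's end. The power button is at (104,530), so I'll compute its position.

Run:
```python
import pickle
from h import *
st,c=pickle.load(open("s2.pkl","rb"));T=wT(st,c)
w=lambda p:((np.array(p)+.5)/3.75-.5)+[225,68]
g={n:plane(*ray(c,T,w(p)),z) for n,p,z in [("cov",(227,72),.102),("key",(358,394),.1005),("mark",(353,330),.09),("pw",(103,531),.0975)]}
R=Rotation.from_euler("z",-.052).as_matrix()
for n in g: print(n,g[n].round(4),"rel mark",(R@(g[n]-g["mark"])*1000).round(1))
```

```text
cov [ 0.6076 -0.0629  0.102 ] rel mark [82.6 39.7 12. ]
key [ 0.5068 -0.1096  0.1005] rel mark [-20.5  -1.7  10.5]
mark [ 0.5272 -0.1068  0.09  ] rel mark [0. 0. 0.]
pw [ 0.4527 -0.0216  0.0975] rel mark [-70.   89.    7.5]
```

{"method": "play_rows", "body": {"claw": [1, 1, 1, 1, 1, 1, 1, 1], "delta_pos": [[-0.04, -0.09, 0.1], [-0.04, -0.09, 0.15], [-0.04, -0.09, 0.15], [-0.04, -0.09, 0.15], [-0.035, -0.08, 0.15], [0, 0, 0.12], [0, 0, 0.07], [0, 0, 0]], "delta_rot": [[0, 0, 0], [0, 0, 0], [0, 0, 0], [0, 0, 0], [0, 0, 0], [0, 0, 0], [0, 0, 0], [0, 0, 0]]}}

```text
time: 11.9
ee_pos: [0.451, -0.022, 0.1142]
eef_rot: [1.0, 0.026, -0.002, -0.001]
ft_force: [0.0, 0.0, 1.1]
width: 0.0002
grip_force: 0.0
```

{"method": "play_rows", "body": {"claw": [1, 1], "delta_pos": [[0, 0, 0], [0, 0, 0]], "delta_rot": [[0, 0, 0], [0, 0, 0]]}}

```text
time: 12.1
ee_pos: [0.4533, -0.0218, 0.1173]
eef_rot: [1.0, 0.026, 0.001, 0.0]
ft_force: [-0.7, -0.5, -0.5]
width: 0.0004
grip_force: 0.0
```

{"method": "play_rows", "body": {"claw": [1, 1, 1, 1, 1, 1, 1, 1], "delta_pos": [[0, 0, 0.04], [0, 0, 0.03], [0, 0, 0.02], [0, 0, 0.01], [0, 0, 0.01], [0, 0, 0.005], [0, 0, 0], [0, 0, 0]], "delta_rot": [[0, 0, 0], [0, 0, 0], [0, 0, 0], [0, 0, 0], [0, 0, 0], [0, 0, 0], [0, 0, 0], [0, 0, 0]]}}

```text
time: 12.9
ee_pos: [0.4523, -0.0215, 0.0938]
eef_rot: [1.0, 0.026, -0.0, 0.0]
ft_force: [-4.8, -0.6, 9.3]
width: 0.0004
grip_force: 4.9
```

{"method": "play_rows", "body": {"claw": [1, 1, 1], "delta_pos": [[0, 0, 0.005], [0, 0, 0], [0, 0, 0]], "delta_rot": [[0, 0, 0], [0, 0, 0], [0, 0, 0]]}}

```text
time: 13.2
ee_pos: [0.4524, -0.0215, 0.0936]
eef_rot: [1.0, 0.026, -0.0, 0.001]
ft_force: [-9.8, -0.9, 21.9]
width: 0.0005
grip_force: 10.5
```

It's bottomed out firmly at 22 N, so I'll release.

{"method": "play_rows", "body": {"claw": [1, 1, 1, 1, 1, 1, 1, 1], "delta_pos": [[0, 0, -0.02], [0, 0, -0.05], [0, 0, -0.15], [0, 0, -0.2], [0.04, 0.09, -0.2], [0.04, 0.09, -0.2], [0.04, 0.13, -0.1], [0.04, 0.13, 0]], "delta_rot": [[0, 0, 0], [0, 0, 0], [0, 0, 0], [0, 0, 0], [0, 0, 0], [0, 0, 0], [0, 0, 0], [0, 0, 0]]}}

```text
time: 14.0
ee_pos: [0.4909, -0.1085, 0.2804]
eef_rot: [1.0, 0.026, 0.003, 0.001]
ft_force: [0.0, -0.3, -0.9]
width: 0.0007
grip_force: 0.0
```

{"method": "play_rows", "body": {"claw": [1, 1, 1], "delta_pos": [[0.02, 0, 0], [0, 0, 0], [0, 0, 0]], "delta_rot": [[0, 0, 0], [0, 0, 0], [0, 0, 0]]}}

```text
time: 14.3
ee_pos: [0.4929, -0.1063, 0.2763]
eef_rot: [1.0, 0.027, -0.0, -0.0]
ft_force: [0.1, 0.6, -0.1]
width: 0.0003
grip_force: 0.0
```

Run:
```python
from bench import r
import cv2,pickle
s=r.read_state();print(s["ee_pos"],s["ft_force"])
c=r.camera("wrist");p=c["pixels"][:,:,::-1];pickle.dump((s,{k:c[k] for k in c}),open("s3.pkl","wb"))
cv2.imwrite("pics/w3c.png",cv2.resize(p[68:228,225:385],(600,600),interpolation=cv2.INTER_CUBIC))
```

```text
[ 0.49287891 -0.10628455  0.27629379] [ 0.08149767  0.60841016 -0.08204711]
```

View pics/w3c.png

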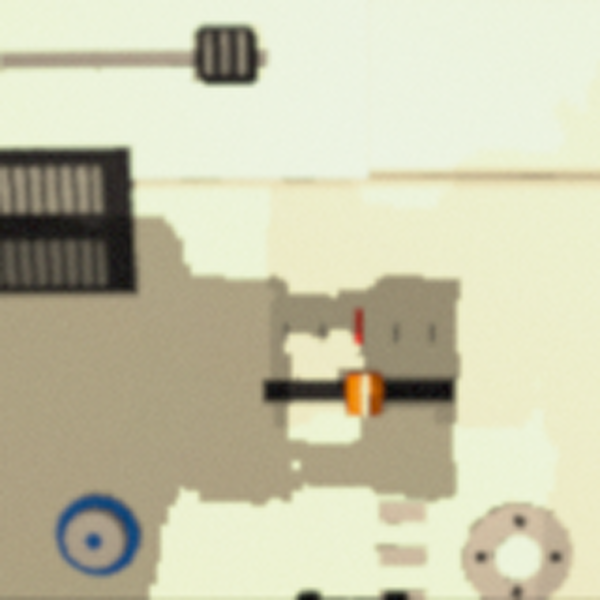

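The picture shows the cover tab at its slot end (227,54), the keystone tab (364,394) just under the red mark (359,325), and the button (98,536) up. Nothing is touching, so I'm handing in.

```bash
python3 -c "
from bench import r
print(r.close_job())"
```

```text
the job is handed in; nothing more can be done
None
```

I opened the lens cover to its stop, set the keystone slider about 1.7 mm from its mark (limit 4 mm), and pressed the power button fully down and let it up. The job is handed in; the simulator gave no verdict.

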